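# Lay the overhauled injector in its keep and slide the hatch shut onto its latch

### The arm

A 6-joint arm with a two-finger parallel gripper is mounted at the origin on a cart in front of the work surface, level with it; the furniture and walls round the work are solid. World frame = base frame: x ahead of the robot, y to its left, z up, the work surface at z = 0. Lengths are in m, angles in degrees, forces in N, time in s.
With the tool pointing down it reaches from about 0.35 to 0.875 m from the base axis. Payload 4.2 kg.
Tool frame: the origin (TCP) lies at the very end of the fingers, on their centre line; the grasp point (between the pads) lies 19 mm behind it; z points along the fingers, y is the line along which they close (so a half turn about z gives the same grasp; the last joint's range is limited). The gripper opens to 87 mm and grips with 3 to 60 N. Pads are 19 mm wide; open, the fingers measure 117 mm over their backs; the gripper's body (75 mm by 190 mm) begins 51 mm behind the grasp point.
Start: joints at [-51.188, 22.042, 0.453, 0, -68.411, -14.817], TCP at [0.254, -0.571, 0.198] pointing down, gripper open.
Joint ranges: [-179.83, 179.83], [-69.29, 118.12], [-61.27, 80.66], [-181.25, 117.63], [-171.15, -9.14], [-177.46, 177.46]. Speed limits (degrees/s): [159.86, 159.86, 180, 180, 180, 180].

### API

Orientations are given as a 3x3 rotation matrix whose columns are the frame's x, y, z axes.
In Python, from station import sense, cams, r gives the robot as it stands. The module is installed in compiled form; this text tells all that it offers.
- The arm moves only by the tool step_arm, never from a script. Its argument "targets" is text: rows parted by semicolons, each of 4 numbers parted by spaces: the shift along the tool's x, y, z in cm, then the turn about the tool's z in degrees. In form: x y z turn; .... A call has 1 to 12 rows; each row shifts and turns the commanded pose from where the row before left it, along the tool's axes as they then stand; what a row does not reach is not made up. A row lasts 1/12 s, in which the tool goes at most 41.7 mm and 7.16 degrees, less where a joint would pass 70% of its speed; a pose out of reach is approached as far as the arm can. A call with a gripper value outside its range is refused whole. "claw" is the finger opening in cm, from 0 to 8.7, set as the call begins (left out, the last holds). The fingers move at their own pace and stop on an object; the grip force is fixed at half the most. Time passes only in rows, so rows that do not move let the fingers close. It gives the time, the measured TCP pose, the force, the opening and the grip force at its end, in the units of the state.
- sense(): the state, without advancing time (a new reading comes with each control period).
- cams.capture(name): name is "scene" or "side" or "wrist"; returns a dict with "frame" (420x560x3 uint8, blue, green, red), "vertical_fov" (degrees; the focal length in pixels is half the picture's height over the tangent of half this angle, whatever the lens; pixels are square), "cx", "cy" (the principal point, pixels), "eye" and "rotation" of the camera in the world; the wrist camera has in their place "tool_from_camera" (4x4, takes a point from camera to tool coordinates, whose origin is the TCP and whose axes are the flange's). Camera axes: x right, y down, z forward; pixel columns grow to the right and rows downward; lengths in m; the calibration is good to about 2 mm. A picture is of the moment at which its call begins: read the wrist's pose just before it. There is no depth.
- r.finish_job(): hands the job in; it is judged then, once.
The state is a dict: "time_s": time; "joints": joint angles; "joint_velocities": joint speeds; "effort": joint torques, N m; "tcp_pos": TCP position; "ee_rot": TCP orientation; "wrist_force": force on the tool from outside, world axes, zero at the start; "moment": the same for the moment, N m; "gripper_width": opening from 0.0 (shut) to 1.0 (fully open); "gripper_force": force on a finger pad.
Only numpy, scipy, OpenCV 4.12 (cv2) and the standard library are available. Lean on these libraries where they do the work, as an engineer would, in place of code of your own. Each camera call takes 0.05 s, during which the arm holds its last target. There are 200 camera calls.

### The job

Put the overhauled injector away: lower it into the cradle of the grey keep box without dropping it, lying in both saddles, and let go. Then slide the steel hatch along its rails, over the injector, until it closes against the rubber-sealed jamb and the spring bolt drops behind the strike and holds it shut. The seal pushes back, so it needs a firm press to latch, but do not slam it or force it hard against the jamb, and leave the other things on the bench where they are.

Things in the scene. Friction and masses are not known exactly. Their poses are not given: they have to be found in the camera images.
- keep_box: Grey steel box fixed to the bench, x -101 to 101, y -142 to 167 mm; rails along y on its long sides, tops at 75 mm. Origin on the bench; +y is the closing direction. Compartment open from above: x -98 to 98, y 2 to 114 at least. It ends at the jamb, a steel bar across the box, face at y 130, top at 78 mm, clamped in slots up to 9 mm either way along y: not measured, to be felt.
- cradle (a point): Middle of the cradle, on the notch floor, 34 mm above the bench and 66 mm along the box's y; axes as the box's. Two white saddles, 12 mm thick, stand 38 mm to either side along x; the injector lies along x across both. Notches 21 mm wide at the floor, flaring to 32 mm at the top, 14 mm up. Between the saddles 64 mm are free for fingers, down to a mat 6 mm above the bench.
- hatch (a joint): Opening of the sliding hatch in m from the jamb's middle setting: 0.119 to 0.131 at the start, falls towards +y of the box, ends between -0.007 and 0.012 when latched. Friction 2 N. Its strike lifts the bolt from 18 mm before the jamb, at up to 10 N of push; the seal is met 7 mm before it; 2 mm before it, at 12 to 15 N, the bolt drops; the jamb is met at about 20 N and is rigid. Unlatched, it springs back.
- hatch_handle (a point): Middle of the hatch's bow handle: round bar of 10 mm diameter, 56 mm long along the box's x, centre 100 mm above the bench, 27 mm of room under it, posts 34 mm to either side. It stands 52 mm behind the hatch's leading edge; at hatch 0 it lies 78 mm along y from the box's origin. Axes as the box's.
- bolt (a joint): Lift of the sprung latch bolt in m: 0 when down (before the strike reaches it and again once dropped behind the strike), about 0.006 while riding over the strike. It is in a steel bracket with a black knob, up to 140 mm high, on the jamb at the box's x -66; the hatch's strike is a tongue at the same x, reaching 26 mm ahead of its edge.
- seal (a joint): Crush in m of the black rubber bulb seal along the jamb's face: 0 untouched, 0.007 fully crushed. It stands 7 mm proud of the jamb and resists by 2.65 N per mm; pressing it with over 17 N spoils it.
- injector: The injector to put away: pale steel stepped cylinder lying on the bench, 154 mm long along its y, 22 mm high, 16 to 25 mm across its x. Origin on its underside at mid length, z up. 0.17 to 0.34 kg. Either end may point either way in the cradle.
- union: Bystander, a loose brass union, 34 mm high; leave it alone.
- bearing: Bystander, a loose ball bearing, 62 mm wide; leave it alone.
Things that resemble listed ones, but are neither listed nor needed, are in the scene too. Several things have the shape of the injector; the one meant has the colours described above.

How it is judged (in metres and radians):
On the way, in this order (a step that is already met when the one before it is completed fails the run):
1. the injector lies in both saddles of the cradle, let go and at rest, with the hatch still open (x of injector in the frame of cradle between -0.016 and 0.016 m and y of injector in the frame of cradle between -0.007 and 0.007 m and z of injector in the frame of cradle between -0.004 and 0.004 m and angle between the y axis of injector and the x axis of keep_box, either way round below 0.12 rad and linear speed of injector below 0.02 m/s and contact force between the fingers and injector below 0.1 N and value of joint hatch above 0.06 m), for 0.2 s.
2. the hatch is shut and the bolt has dropped behind its strike (contact force between hatch and seal above 7 N and value of joint hatch below 0.014 m and value of joint bolt below 0.0015 m), for 0.2 s.
At the end, for the whole second after the job is handed in: The injector lies at rest in both saddles (within 16 mm along and 7 mm across, 4 mm in height, 7 degrees); the hatch is at rest, shut against the seal (pressing it with over 7 N) and held by the bolt, down (within 1.5 mm) behind the strike (all of step 2 and x of injector in the frame of cradle between -0.016 and 0.016 m and y of injector in the frame of cradle between -0.007 and 0.007 m and z of injector in the frame of cradle between -0.004 and 0.004 m and angle between the y axis of injector and the x axis of keep_box, either way round below 0.12 rad and linear speed of injector below 0.02 m/s and velocity of joint hatch between -0.005 and 0.005 m/s); the robot touches nothing.
It fails at once if the hatch is slammed or forced against the jamb and its seal with more than 18 N (contact force between hatch and seal above 18 N).
It fails at once if the injector is dropped into the box (horizontal distance between injector and cradle below 0.06 m and height (world z) of injector below 0.1 m and linear speed of injector above 0.6 m/s).
It fails at once if a bystander is moved by more than 30 mm (distance of any of union, bearing from where it was at the start of the episode above 0.03 m).
It also fails if it takes over 54 s, if anything falls off the work surface, if the arm or the gripper's body presses on something with over 40 N, if the wrist force passes 120 N, or if a joint passes its speed limit or range.

## Working session

There is one attempt and no reset: what is moved stays moved. The work goes in short steps, Python scripts to look and compute and a tool call to move; the robot and the scene stay as the last step left them, time stands still between calls to the robot, and variables do not carry over. Pictures are saved under pics/ and viewed, at most 10 in all, crops included, and the job is handed in when it is done.

Besides the shell and the picture viewer there is one more tool, called after "Emit:" as a command line: name --argument value ..., lists and objects as JSON in quotes. step_arm: Moves the arm, as the interface text tells. Its arguments: {"type":"object","properties":{"targets":{"type":"string"},"claw":{"type":"number"}},"required":["targets"]}

```bash
mkdir -p pics
cat > h.py <<'E'
import numpy as np, cv2
from station import sense, cams, r
def cap(n,fn=None):
    s=sense(); c=cams.capture(n); f=c["frame"]
    if fn: cv2.imwrite("pics/"+fn,f)
    if n=="wrist":
        T=np.eye(4);T[:3,:3]=np.array(s["ee_rot"]);T[:3,3]=s["tcp_pos"]
        M=T@np.array(c["tool_from_camera"]); c["eye"]=M[:3,3]; c["rotation"]=M[:3,:3]
    c["eye"]=np.array(c["eye"]);c["rotation"]=np.array(c["rotation"])
    c["f"]=f.shape[0]/2/np.tan(np.radians(c["vertical_fov"]/2))
    return c
def px(c,u,v,z):
    d=c["rotation"]@np.array([(u-c["cx"])/c["f"],(v-c["cy"])/c["f"],1]); return c["eye"]+d*(z-c["eye"][2])/d[2]
def proj(c,p):
    q=c["rotation"].T@(np.array(p)-c["eye"]); return q[:2]/q[2]*c["f"]+[c["cx"],c["cy"]]
E
python3 - <<'E'
from h import *
import pickle
s=sense();print(s)
a=cap("scene");b=cap("side");w=cap("wrist")
pickle.dump((a,b,w),open("c0.pkl","wb"))
for c in(a,b,w):print(c["eye"],c["rotation"].round(3).tolist(),c["f"],c["cx"],c["cy"])
cv2.imwrite("pics/a.png",cv2.resize(a["frame"],(800,600)));cv2.imwrite("pics/b.png",cv2.resize(b["frame"],(800,600)));cv2.imwrite("pics/w.png",w["frame"])
E
```

```text
{'time_s': 0.0, 'joints': array([-5.11858397e+01,  2.20924297e+01,  3.79946374e-01, -3.05104093e-02,
       -6.84115425e+01, -1.48181433e+01]), 'joint_velocities': array([-0.03222774, -0.01356081,  0.05256512, -0.03430113,  0.04946469,
        0.08981421]), 'effort': array([-1.45900885e-04, -3.90665853e+01,  1.87400222e+01,  4.21991989e+00,
        1.09939880e-02, -2.11515076e-04]), 'tcp_pos': array([ 0.2539398 , -0.57036327,  0.19683929]), 'ee_rot': array([[-9.13653574e-01, -4.06492564e-01, -9.70954340e-04],
       [-4.06493717e-01,  9.13651394e-01,  1.99698535e-03],
       [ 7.53540914e-05,  2.21923964e-03, -9.99997535e-01]]), 'wrist_force': array([ 0.89419083, -0.22845579,  0.85674024]), 'moment': array([-0.0318994 ,  0.0223066 , -0.03967456]), 'gripper_force': 0.0, 'gripper_width': 1.0004023278043583}
[-0.52559543 -0.72510857  1.00015867] [[0.583, -0.449, 0.677], [-0.812, -0.317, 0.489], [-0.005, -0.835, -0.55]] 467.43009449099793 285.20329035271413 207.74155414966083
[ 0.73290417 -0.90667205  1.08335206] [[0.992, 0.076, -0.099], [0.123, -0.714, 0.689], [-0.019, -0.696, -0.718]] 539.6094901718332 275.95474844033015 213.94002285739398
[ 0.18627626 -0.60119683  0.3847576 ] [[-0.407, 0.879, 0.25], [0.914, 0.391, 0.112], [0.0, 0.274, -0.962]] 335.3553293055091 274.7095009364845 211.82978050488413
```

View pics/a.png

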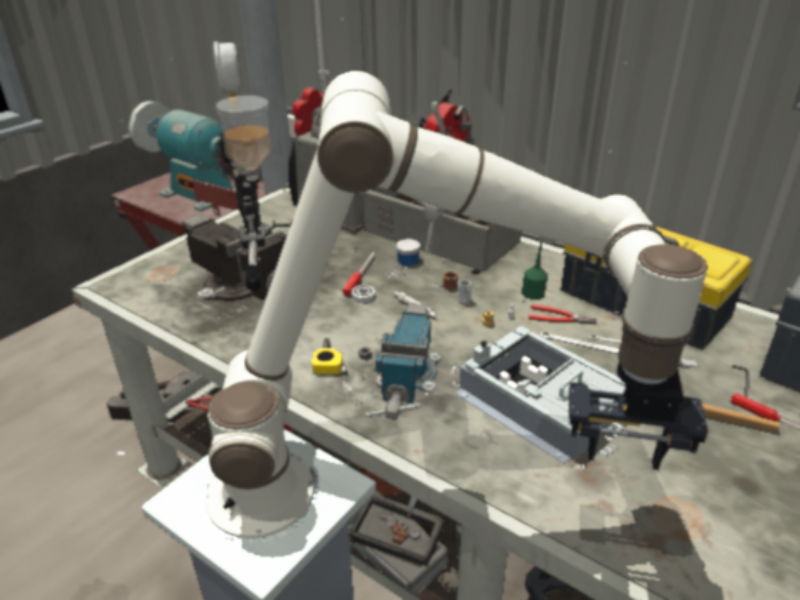

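View pics/b.png

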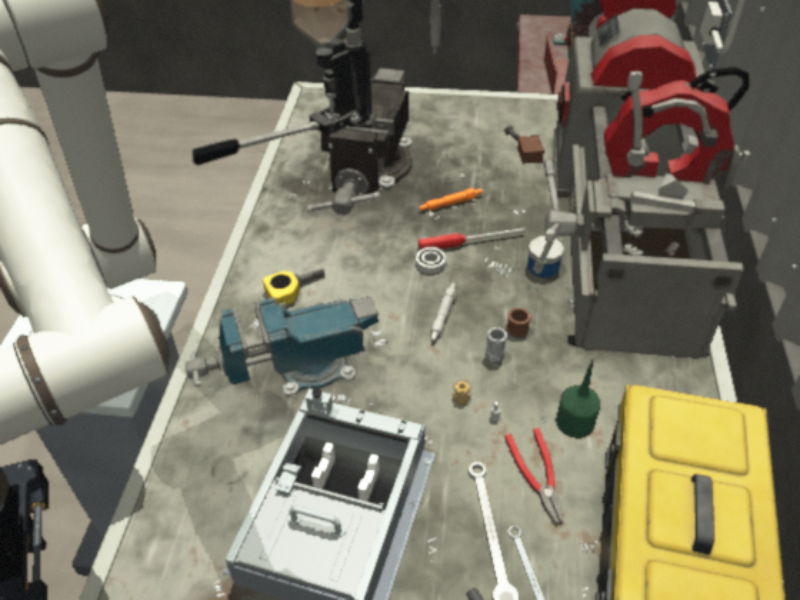

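The side view shows the injector at about (444,313), with the box's jamb end at (370,415), the bolt at (318,400), the saddles at (323,465) and (370,478), and the handle at (316,522). I'll zoom in for accuracy.

Run:
```python
import pickle; from h import *
a,b,w=pickle.load(open("c0.pkl","rb"))
f=b["frame"][190:390+30,150:340]; cv2.imwrite("pics/b2.png",cv2.resize(f,None,fx=2.6,fy=2.6,interpolation=cv2.INTER_CUBIC))
s=1/1.42857
for u,v,z in[(453,287,.011),(434,340,.011),(444,313,.011),(326,396,.12),(425,430,.075),(431,258,.0),(462,390,.017),(316,522,.1)]:
    print(u,v,px(b,u*s,v*s,z).round(3))
```

```text
453 287 [0.694 0.187 0.011]
434 340 [0.669 0.043 0.011]
444 313 [0.682 0.114 0.011]
326 396 [ 0.518 -0.188  0.12 ]
425 430 [ 0.676 -0.204  0.075]
431 258 [0.643 0.279 0.   ]
462 390 [ 0.728 -0.073  0.017]
316 522 [ 0.54  -0.393  0.1  ]
```

View pics/b2.png

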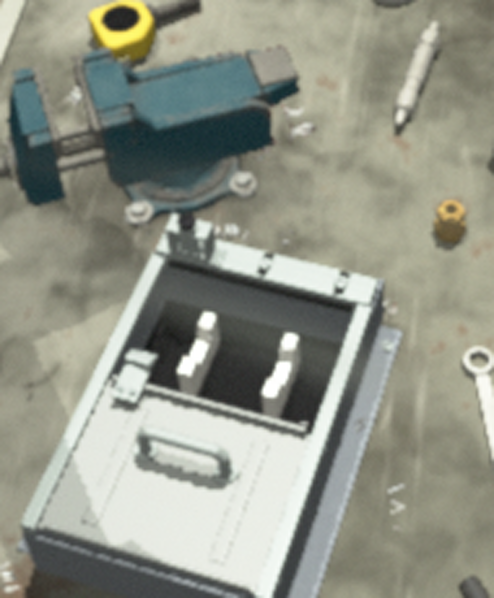

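The crop shows saddle prongs at (207,320)/(187,367) and (289,342)/(270,388), box rail corners at (383,283), (25,540) and (270,598), and the handle running from (143,440) to (228,468).

Run:
```python
import pickle; from h import *
a,b,w=pickle.load(open("c0.pkl","rb"))
P=lambda u,v,z:px(b,150+u/2.6,190+v/2.6,z)
L=(P(207,318,.048)+P(187,365,.048))/2;R=(P(289,340,.048)+P(270,386,.048))/2
print("saddles",L,R,np.linalg.norm(L-R),np.degrees(np.arctan2(*(R-L)[1::-1])))
H1,H2=P(143,440,.1),P(228,468,.1);print("handle",H1,H2,np.degrees(np.arctan2(*(H2-H1)[1::-1])))
for c in[(383,283,.075),(25,540,.075),(270,598,.075),(160,240,.075)]:print(c,P(*c))
A=P(434,25,.014);B=P(398,128,.008);d=A-B;print("inj",A,B,(A+B)/2,np.linalg.norm(d),np.degrees(np.arctan2(d[1],d[0])))
print("union",P(450,222,.017))
```

```text
saddles [ 0.51941988 -0.25722712  0.048     ] [ 0.59344216 -0.27048164  0.048     ] 0.07519959811756861 -10.151867140584041
handle [ 0.50508939 -0.38281689  0.1       ] [ 0.57484897 -0.39865975  0.1       ] -12.79521442680398
(383, 283, 0.075) [ 0.67462377 -0.19805363  0.075     ]
(25, 540, 0.075) [ 0.42831235 -0.46161078  0.075     ]
(270, 598, 0.075) [ 0.61922573 -0.48432197  0.075     ]
(160, 240, 0.075) [ 0.47207809 -0.17375289  0.075     ]
inj [0.69369264 0.18861933 0.014     ] [0.66763223 0.04098316 0.008     ] [0.68066243 0.11480124 0.011     ] 0.15003860333638003 79.98939832575292
union [ 0.72788638 -0.08041864  0.017     ]
```

Emit:
step_arm --targets "-3.2 2.2 -0.6 0;-3.2 2.2 -0.6 0;-3.2 2.2 -0.6 0;-3.2 2.2 -0.6 0;-3.2 2.2 -0.6 0;-3.2 2.2 -0.6 0;-3.2 2.2 -0.6 0;-3.2 2.2 -0.6 0;-3.2 2.2 -0.6 0;-3.2 2.2 -0.6 0;-3.2 2.2 0 0;-3.2 2.2 0 0"

```text
time_s: 1.15
tcp_pos: [0.4983, -0.1717, 0.2584]
ee_rot: [[-0.914, -0.407, 0.001], [-0.407, 0.914, 0.0], [-0.001, -0.0, -1.0]]
wrist_force: [0.9, -0.5, -0.1]
gripper_width: 0.999
gripper_force: 0.0
```

Emit:
step_arm --targets "-3.2 2.2 0 0;-3.2 2.2 0 0;-3.2 2.2 0 0;-3.2 2.2 0 0;-3.2 2.2 0 0;-3.2 2.2 0 0;-3.2 2.2 0 0;-3.2 2.2 0 0;-3.2 2.2 0 0;0 0 0 -7;0 0 0 -7;0 0 0 -7"

```text
time_s: 2.15
tcp_pos: [0.6802, 0.1255, 0.2564]
ee_rot: [[-0.702, -0.712, -0.002], [-0.712, 0.702, -0.001], [0.002, 0.001, -1.0]]
wrist_force: [-0.2, 0.0, 0.5]
gripper_width: 1.001
gripper_force: 0.0
```

Emit:
step_arm --targets "0 0 0 -7;0 0 0 -7;0 0 0 -7;0 0 0 -7;0 0 0 -7;0 0 0 0;0 0 0 0"

```text
time_s: 2.73
tcp_pos: [0.68, 0.1244, 0.2575]
ee_rot: [[-0.177, -0.984, -0.001], [-0.984, 0.177, -0.0], [0.0, 0.001, -1.0]]
wrist_force: [0.2, -1.2, -0.8]
gripper_width: 0.995
gripper_force: 0.0
```

Run:
```python
from h import *; import pickle
s=sense();print(s["tcp_pos"],s["ee_rot"].round(3).tolist(),s["joints"].round(1))
w=cap("wrist","w1.png");pickle.dump(w,open("w1.pkl","wb"));print(proj(w,[.6937,.1886,.011]),proj(w,[.6676,.041,.011]))
```

```text
[0.68004632 0.12442183 0.25750563] [[-0.177, -0.984, -0.001], [-0.984, 0.177, -0.0], [0.0, 0.001, -1.0]] [ 23.7  27.1  17.   -0.  -79.9 -33.9]
[273.73915486 224.18713662] [273.34037145 108.94948726]
```

View pics/w1.png

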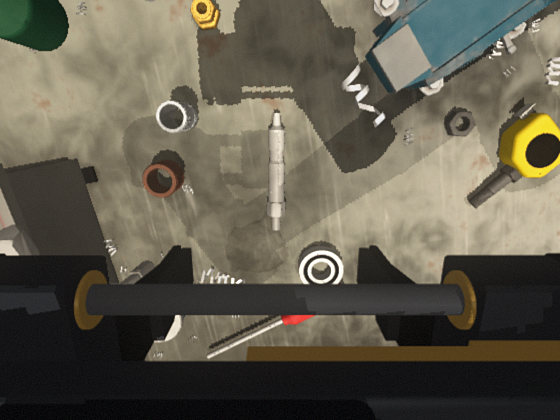

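The wrist view shows the injector upright in the image from (277,109) to (276,231), the vise jaw end at about (405,90), and the brown bush at (163,180).

Run:
```python
from h import *; import pickle
w=pickle.load(open("w1.pkl","rb"))
A=px(w,276.5,109.5,.009);B=px(w,276,231,.012);d=B-A
print(A,B,(A+B)/2,np.linalg.norm(d),np.degrees(np.arctan2(d[1],d[0])))
for v in(130,160,190,215):
  row=w["frame"][v,245:310].mean(1);print(v,row[::2].astype(int).tolist())
print("vise",[px(w,*p,.1)[:2].round(3) for p in((368,60),(388,90),(412,90),(430,60))],"brown",px(w,180,180,.03),"grey",px(w,195,116,.04),"bear",px(w,321,250,.015))
```

```text
[0.66384461 0.04229515 0.009     ] [0.6923352  0.19843972 0.012     ] [0.67808991 0.12036744 0.0105    ] 0.1587508818967391 79.6594019096458
130 [151, 142, 139, 137, 154, 138, 134, 124, 123, 132, 131, 125, 135, 178, 201, 224, 235, 219, 195, 156, 136, 139, 141, 140, 136, 136, 130, 138, 145, 146, 141, 154, 161]
160 [107, 102, 104, 112, 100, 100, 104, 108, 114, 116, 119, 118, 81, 142, 172, 192, 194, 209, 176, 98, 152, 151, 146, 143, 140, 133, 127, 126, 123, 106, 98, 101, 103]
190 [108, 111, 108, 112, 114, 119, 117, 125, 133, 132, 134, 115, 115, 153, 174, 199, 204, 174, 159, 123, 105, 110, 113, 110, 107, 103, 103, 103, 100, 100, 102, 106, 105]
215 [93, 94, 93, 94, 94, 93, 91, 95, 96, 89, 86, 92, 122, 171, 216, 218, 219, 213, 147, 125, 114, 113, 113, 114, 114, 112, 110, 110, 110, 116, 117, 124, 123]
vise [array([0.571, 0.015]), array([0.555, 0.045]), array([0.532, 0.049]), array([0.513, 0.026])] brown [0.79788444 0.10455905 0.03      ] grey [0.758607   0.03327467 0.04      ] bear [0.63598268 0.23560741 0.015     ]
```

Emit:
step_arm --targets "0.5 0.1 4 0;0 0 4 0;0 0 4 0;0 0 4 0;0 0 4 0;0 0 2.5 0;0 0 1.5 0;0 0 0.8 0;0 0 0.5 0;0 0 0 0;0 0 0 0"

```text
time_s: 3.7
tcp_pos: [0.6793, 0.1199, 0.0062]
ee_rot: [[-0.174, -0.985, 0.002], [-0.985, 0.174, 0.001], [-0.001, -0.002, -1.0]]
wrist_force: [0.4, -0.0, -0.0]
gripper_width: 0.999
gripper_force: 0.0
```

Run:
```python
from h import *; import pickle
s=sense();print(s["tcp_pos"],s["wrist_force"])
```

```text
[0.6793118  0.11993878 0.00620599] [ 0.41926823 -0.04536695 -0.00299278]
```

Emit:
step_arm --targets "0 0 0.2 0;0 0 0 0"

```text
time_s: 3.87
tcp_pos: [0.679, 0.1199, 0.0042]
ee_rot: [[-0.174, -0.985, 0.002], [-0.985, 0.174, 0.001], [-0.001, -0.002, -1.0]]
wrist_force: [0.5, 1.3, 0.3]
gripper_width: 0.993
gripper_force: 0.0
```

Emit:
step_arm --targets "0 0 0 0;0 0 0 0;0 0 0 0;0 0 0 0;0 0 0 0;0 0 0 0;0 0 0 0;0 0 0 0" --claw 0

```text
time_s: 4.53
tcp_pos: [0.6783, 0.1197, 0.0029]
ee_rot: [[-0.174, -0.985, -0.0], [-0.985, 0.174, -0.0], [0.0, 0.0, -1.0]]
wrist_force: [-0.6, -0.7, 0.7]
gripper_width: 0.48
gripper_force: 0.0
```

Emit:
step_arm --targets "0 0 -0.5 0;0 0 -1 0;0 0 -2 0;0 0 -3 0;0 0 -4 0;0 0 -4 0;0 0 -4 0;0 0 -3 0;0 0 0 0;0 0 0 0"

```text
time_s: 5.37
tcp_pos: [0.6795, 0.12, 0.2223]
ee_rot: [[-0.174, -0.985, 0.007], [-0.985, 0.174, 0.003], [-0.004, -0.006, -1.0]]
wrist_force: [0.3, 0.4, -0.6]
gripper_width: 0.005
gripper_force: 0.0
```

Run:
```python
from h import *; import pickle
b=cap("side");w=cap("wrist")
pickle.dump((b,w,sense()),open("c2.pkl","wb"))
s=sense();u,v=proj(b,s["tcp_pos"]).astype(int);print(u,v)
x0,y0=max(0,u-100),max(0,v-90);c1=cv2.resize(b["frame"][y0:y0+180,x0:x0+200],(600,540))
cv2.imwrite("pics/c2.png",c1);print(x0,y0)
```

```text
311 159
211 69
```

View pics/c2.png

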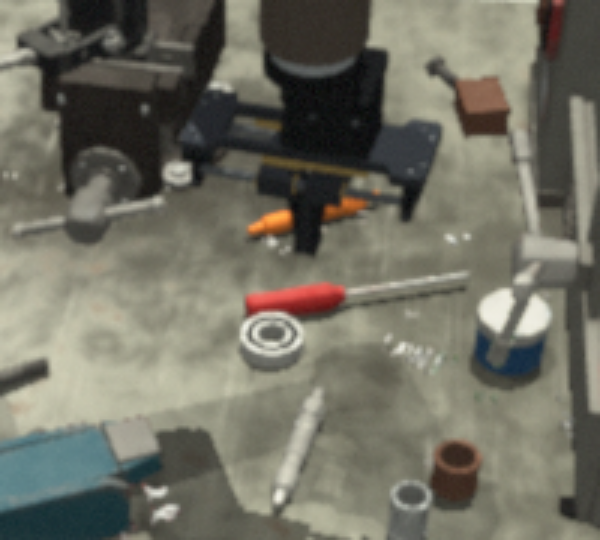

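I lifted before the slow fingers had closed. The injector is still on the bench, running from (318,392) to (278,505). I'll reopen the fingers and re-measure it.

Emit:
step_arm --targets "0 0 0 0;0 0 0 0;0 0 0 0;0 0 0 0;0 0 0 0;0 0 0 0;0 0 0 0;0 0 0 0;0 0 0 0;0 0 0 0" --claw 5.5

```text
time_s: 6.3
tcp_pos: [0.6784, 0.1196, 0.218]
ee_rot: [[-0.174, -0.985, 0.0], [-0.985, 0.174, 0.0], [-0.0, -0.0, -1.0]]
wrist_force: [-0.4, 0.2, -0.3]
gripper_width: 0.613
gripper_force: 0.0
```

Run:
```python
from h import *; import pickle
b,w,s=pickle.load(open("c2.pkl","rb"))
A=px(b,211+319/3,69+390/3,.014);B=px(b,211+278/3,69+507/3,.008);print(A,B,(A+B)/2)
# wrist: bright pale pixels near the predicted place, in a world-plane rectified patch at z=.011
o=np.array([.68,.12]);g=np.mgrid[-100:101,-60:61]/1000.
m=np.array([[proj(w,[o[0]+x,o[1]+y,.013]) for x in g[1][0]] for y in g[0][:,0]],np.float32)
im=cv2.remap(w["frame"],m,None,cv2.INTER_LINEAR)
hsv=cv2.cvtColor(im,cv2.COLOR_BGR2HSV);k=((hsv[...,2]>165)&(hsv[...,1]<45)).astype(np.uint8)
n,l,st,ce=cv2.connectedComponentsWithStats(k)
for i in range(1,n):
  if st[i,4]>400:
    p=np.argwhere(l==i);q=p-p.mean(0);u=np.linalg.svd(q,full_matrices=False)[2][0];t=q@u
    print(st[i],o+(ce[i]-[60,100])/1000,u,t.min(),t.max(), "mid",o+((p.mean(0)+u*(t.min()+t.max())/2)[::-1]-[60,100])/1000)
print(sense()["tcp_pos"],sense()["gripper_width"])
```

```text
[0.69466986 0.19122692 0.014     ] [0.66880386 0.04549348 0.008     ] [0.68173686 0.1183602  0.011     ]
[  40   27   37  151 2221] [0.67837506 0.12057722] [0.98350738 0.18086797] -74.9637240410772 77.26495100468935 mid [0.67858317 0.12170885]
[0.67837616 0.11963993 0.21801953] 0.6131593577503084
```

Emit:
step_arm --targets "0 0 4 0;0 0 4 0;0 0 4 0;0 0 4 0;0 0 2.5 0;0 0 1.5 0;0 0 0.8 0;0 0 0.4 0;0 0 0.2 0;0 0 0 0"

```text
time_s: 7.13
tcp_pos: [0.6792, 0.1199, 0.005]
ee_rot: [[-0.174, -0.985, 0.002], [-0.985, 0.174, 0.001], [-0.001, -0.002, -1.0]]
wrist_force: [0.8, -0.4, 0.3]
gripper_width: 0.633
gripper_force: 0.0
```

Emit:
step_arm --targets "0 0 0 0;0 0 0 0;0 0 0 0;0 0 0 0;0 0 0 0;0 0 0 0;0 0 0 0;0 0 0 0;0 0 0 0;0 0 0 0;0 0 0 0;0 0 0 0" --claw 0

```text
time_s: 8.13
tcp_pos: [0.6783, 0.1196, 0.0039]
ee_rot: [[-0.174, -0.985, -0.0], [-0.985, 0.174, -0.0], [0.0, 0.0, -1.0]]
wrist_force: [0.9, -0.2, 0.5]
gripper_width: 0.004
gripper_force: 0.0
```

Run:
```python
from h import *; import pickle
b=cap("side");w=cap("wrist");pickle.dump((b,w,sense()),open("c3.pkl","wb"))
print(proj(b,sense()["tcp_pos"]),proj(w,sense()["tcp_pos"]))
c1=cv2.resize(b["frame"][140:260,230:390],(480,360));c2=cv2.resize(w["frame"],(480,360))
cv2.imwrite("pics/c3.png",np.hstack([c1,c2])[:,:800]) if 0 else cv2.imwrite("pics/c3.png",cv2.resize(np.hstack([c1,c2]),(800,300)))
```

```text
[309.46065374 219.2225395 ] [276.17230025 246.67106231]
```

View pics/c3.png

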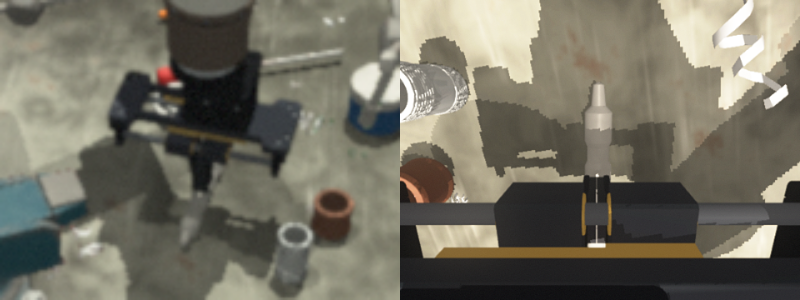

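The wrist half shows the injector nose at (597,85) running under the finger tips at (597,176). The injector hasn't moved, yet the width reads shut, so I'm zooming in.

Run:
```python
from h import *; import pickle
b,w,s=pickle.load(open("c3.pkl","rb"))
for p in([.664,.042,.009],[.693,.198,.012],[.6785,.1197,.004],[.6785,.1197,.022]):print(proj(w,p),proj(b,p))
c1=cv2.resize(b["frame"][185:250,285:345],(480,520),interpolation=cv2.INTER_CUBIC)
c2=cv2.resize(w["frame"][100:360,235:315],(160,520));cv2.imwrite("pics/c4.png",np.hstack([c1,c2]))
```

```text
[277.6773635  108.72174923] [301.75239177 238.58525402]
[274.80225721 367.40817492] [316.88805413 197.80565588]
[275.96478836 246.81588213] [309.51135914 219.1992903 ]
[276.0735438  259.07136069] [309.68302553 214.66000355]
```

View pics/c4.png

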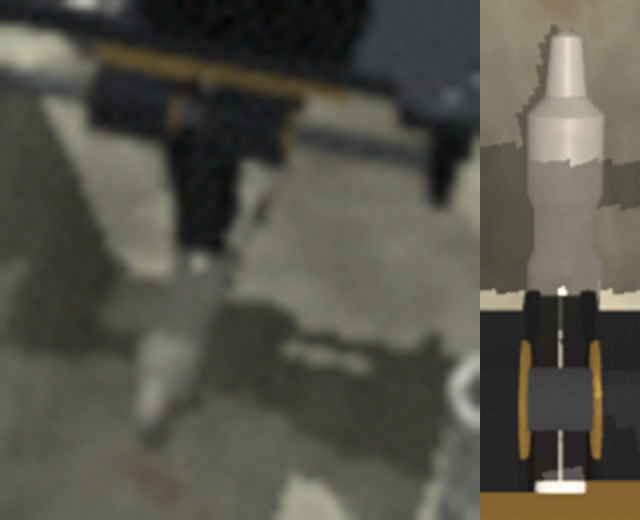

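The fingers look fully shut with the injector undisturbed beneath the tips. I'll lift to see how it lies and check its height by triangulation.

Emit:
step_arm --targets "0 0 -1 0;0 0 -2 0;0 0 -4 0;0 0 -4 0;0 0 -4 0;0 0 -4 0;0 0 -2 0;0 0 0 0;0 0 0 0"

```text
time_s: 8.98
tcp_pos: [0.6789, 0.1199, 0.2167]
ee_rot: [[-0.174, -0.985, 0.004], [-0.985, 0.174, 0.002], [-0.003, -0.004, -1.0]]
wrist_force: [0.3, -0.2, -0.8]
gripper_width: 0.001
gripper_force: 0.0
```

Run:
```python
from h import *; import pickle
s=sense();b=cap("side");w=cap("wrist");a=cap("scene");pickle.dump((b,w,a,s),open("c5.pkl","wb"))
print(s["tcp_pos"],s["gripper_width"],s["wrist_force"])
t=[cv2.resize(w["frame"][60:240,210:340],(260,360)),cv2.resize(b["frame"][185:250,285:345],(330,360),interpolation=cv2.INTER_CUBIC),cv2.resize(a["frame"][190:250,260:320],(200*9//5-150,360),interpolation=cv2.INTER_CUBIC)]
cv2.imwrite("pics/c5.png",np.hstack(t))
```

```text
[0.67885767 0.11991825 0.21670536] 0.0011673707777542942 [ 0.3303622  -0.15674421 -0.82453589]
```

View pics/c5.png

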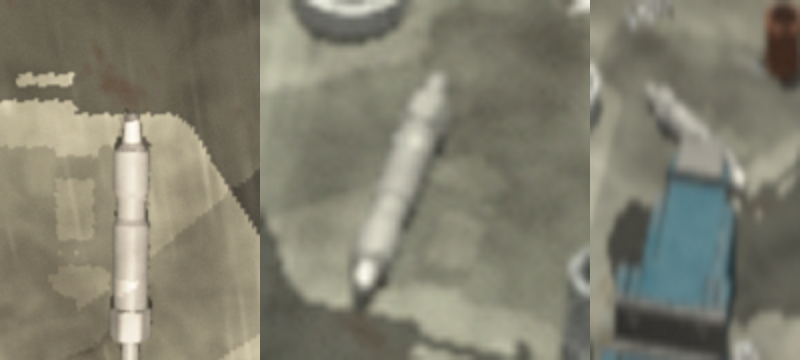

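The injector hasn't been disturbed. The pixels suggest the finger tips were about 20 mm higher than the reported TCP, so I'll feel the bare bench beside it with the fingers shut.

Emit:
step_arm --targets "0 4 0 0;0 0 4 0;0 0 4 0;0 0 4 0;0 0 4 0;0 0 3 0;0 0 1.2 0;0 0 0.5 0;0 0 0.4 0;0 0 0 0;0 0 0 0"

```text
time_s: 10.05
tcp_pos: [0.6403, 0.1271, 0.0048]
ee_rot: [[-0.173, -0.985, 0.003], [-0.985, 0.173, 0.001], [-0.002, -0.003, -1.0]]
wrist_force: [0.8, -1.0, 0.4]
gripper_width: 0.002
gripper_force: 0.0
```

Emit:
step_arm --targets "0 0 0.2 0;0 0 0.2 0;0 0 0 0;0 0 0 0"

```text
time_s: 10.38
tcp_pos: [0.6391, 0.1266, -0.0006]
ee_rot: [[-0.174, -0.985, 0.001], [-0.985, 0.174, 0.0], [-0.0, -0.001, -1.0]]
wrist_force: [-0.3, -0.5, -0.6]
gripper_width: 0.004
gripper_force: 0.0
```

Emit:
step_arm --targets "0 0 0.3 0;0 0 0.2 0;0 0 0 0;0 0 0 0"

```text
time_s: 10.72
tcp_pos: [0.6388, 0.1265, -0.0064]
ee_rot: [[-0.174, -0.985, -0.001], [-0.985, 0.174, -0.0], [0.0, 0.001, -1.0]]
wrist_force: [0.7, -0.8, 0.2]
gripper_width: 0.003
gripper_force: 0.0
```

Emit:
step_arm --targets "0 0 0.3 0;0 0 0.2 0;0 0 0 0;0 0 0 0"

```text
time_s: 11.05
tcp_pos: [0.6388, 0.1265, -0.0114]
ee_rot: [[-0.174, -0.985, -0.0], [-0.985, 0.174, -0.0], [0.0, 0.0, -1.0]]
wrist_force: [0.0, 0.9, 0.5]
gripper_width: 0.003
gripper_force: 0.0
```

Emit:
step_arm --targets "0 0 0.3 0;0 0 0.1 0;0 0 0 0;0 0 0 0"

```text
time_s: 11.38
tcp_pos: [0.6389, 0.1265, -0.0152]
ee_rot: [[-0.174, -0.985, -0.0], [-0.985, 0.174, -0.0], [0.0, 0.0, -1.0]]
wrist_force: [0.1, 0.2, -0.2]
gripper_width: 0.007
gripper_force: 0.0
```

Emit:
step_arm --targets "0 0 0.2 0;0 0 0.1 0;0 0 0 0;0 0 0 0"

```text
time_s: 11.72
tcp_pos: [0.6389, 0.1266, -0.0181]
ee_rot: [[-0.174, -0.985, -0.0], [-0.985, 0.174, -0.0], [0.0, 0.0, -1.0]]
wrist_force: [0.6, -0.1, -0.0]
gripper_width: 0.007
gripper_force: 0.0
```

Emit:
step_arm --targets "0 0 0.2 0;0 0 0.1 0;0 0 0 0;0 0 0 0"

```text
time_s: 12.05
tcp_pos: [0.6389, 0.1266, -0.0212]
ee_rot: [[-0.174, -0.985, -0.0], [-0.985, 0.174, -0.0], [0.0, 0.0, -1.0]]
wrist_force: [0.1, 0.4, 0.6]
gripper_width: 0.006
gripper_force: 0.0
```

Emit:
step_arm --targets "0 0 0.2 0;0 0 0 0;0 0 0 0"

```text
time_s: 12.3
tcp_pos: [0.6389, 0.1265, -0.0232]
ee_rot: [[-0.174, -0.985, -0.0], [-0.985, 0.174, -0.0], [0.0, 0.0, -1.0]]
wrist_force: [-0.3, -0.3, 1.3]
gripper_width: 0.008
gripper_force: 0.0
```

Emit:
step_arm --targets "0 0 0.2 0;0 0 0 0;0 0 0 0"

```text
time_s: 12.55
tcp_pos: [0.6394, 0.1267, -0.0241]
ee_rot: [[-0.173, -0.985, 0.001], [-0.985, 0.173, 0.0], [-0.0, -0.001, -1.0]]
wrist_force: [-0.5, -0.3, 5.0]
gripper_width: 0.004
gripper_force: 2.5
```

Run:
```python
from h import *
s=sense();b=cap("side");w=cap("wrist");print(s["tcp_pos"],s["wrist_force"],proj(b,s["tcp_pos"]),proj(w,s["tcp_pos"]))
t=[cv2.resize(w["frame"][150:330,190:360],(378,400)),cv2.resize(b["frame"][175:245,260:345],(400,330),interpolation=cv2.INTER_CUBIC)]
t[1]=cv2.copyMakeBorder(t[1],0,70,0,0,cv2.BORDER_CONSTANT)
cv2.imwrite("pics/c6.png",np.hstack(t))
```

```text
[ 0.63935737  0.12671549 -0.02410042] [-0.46264781 -0.28294414  4.95668024] [295.54490576 223.22464465] [276.16688838 246.65323532]
```

View pics/c6.png

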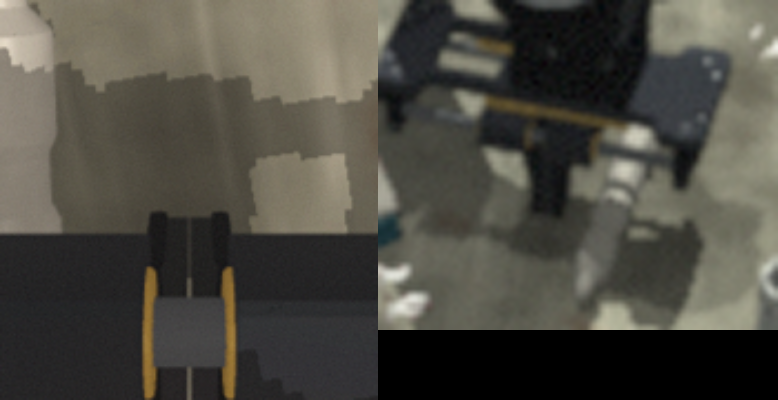

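I felt the bench at a reported z of about -0.0235, so the finger tips sit about 23 mm short of the reported TCP. From here on I'll add that offset. I'm regrasping now.

Emit:
step_arm --targets "0 0 -2 0;0 0 -4 0;0 0 0 0;0 0 0 0;0 0 0 0;0 0 0 0;0 0 0 0;0 0 0 0;0 0 0 0;0 0 0 0;0 -4 0 0;0 0 0 0" --claw 5.5

```text
time_s: 13.65
tcp_pos: [0.6822, 0.1187, 0.0338]
ee_rot: [[-0.174, -0.985, 0.003], [-0.985, 0.174, -0.001], [0.001, -0.003, -1.0]]
wrist_force: [0.8, -0.5, 0.9]
gripper_width: 0.626
gripper_force: 0.0
```

Emit:
step_arm --targets "0 0 2 0;0 0 1.5 0;0 0 1 0;0 0 0.6 0;0 0 0.2 0;0 0 0 0;0 0 0 0"

```text
time_s: 14.23
tcp_pos: [0.679, 0.1199, -0.0172]
ee_rot: [[-0.173, -0.985, 0.001], [-0.985, 0.173, 0.0], [-0.001, -0.001, -1.0]]
wrist_force: [-0.2, 0.9, 0.1]
gripper_width: 0.632
gripper_force: 0.0
```

Emit:
step_arm --targets "0 0 0 0;0 0 0 0;0 0 0 0;0 0 0 0;0 0 0 0;0 0 0 0;0 0 0 0;0 0 0 0;0 0 0 0;0 0 0 0;0 0 0 0" --claw 0

```text
time_s: 15.15
tcp_pos: [0.6781, 0.1196, -0.018]
ee_rot: [[-0.174, -0.985, -0.001], [-0.985, 0.174, -0.0], [0.0, 0.0, -1.0]]
wrist_force: [-1.4, 0.7, 1.4]
gripper_width: 0.174
gripper_force: 30.0
```

Emit:
step_arm --targets "0 0 -0.5 0;0 0 -1 0;0 0 -2 0;0 0 -3 0;0 0 -4 0;0 0 -4 0;0 0 -4 0;0 0 -4 0;0 0 -4 0;2 0.4 -3 0;3.5 0.7 0 0;3.9 0.9 0 0"

```text
time_s: 16.15
tcp_pos: [0.6432, 0.0312, 0.28]
ee_rot: [[-0.171, -0.985, 0.006], [-0.985, 0.171, 0.002], [-0.003, -0.006, -1.0]]
wrist_force: [0.3, -1.0, -3.3]
gripper_width: 0.169
gripper_force: 30.0
```

Emit:
step_arm --targets "3.9 0.9 0 0;3.9 0.9 0 0;3.9 0.9 0 0;3.9 0.8 0 0;3.5 0.8 0 0;2 0.4 0 0;1 0.2 0 0;0 0 0 0;0 0 0 0"

```text
time_s: 16.9
tcp_pos: [0.5556, -0.1786, 0.2772]
ee_rot: [[-0.175, -0.985, 0.001], [-0.985, 0.175, 0.0], [-0.001, -0.001, -1.0]]
wrist_force: [1.0, 0.3, -2.9]
gripper_width: 0.17
gripper_force: 30.0
```

Run:
```python
from h import *; import pickle
s=sense();w=cap("wrist","w7.png");b=cap("side");pickle.dump((w,b,s),open("c7.pkl","wb"));print(s["tcp_pos"],s["ee_rot"].round(4).tolist(),s["wrist_force"])
cv2.imwrite("pics/w7.png",cv2.resize(w["frame"],(800,600)))
```

```text
[ 0.55563731 -0.17856947  0.27718518] [[-0.1745, -0.9847, 0.0006], [-0.9847, 0.1745, 0.0004], [-0.0005, -0.0006, -1.0]] [ 0.95489194  0.33755731 -2.90728313]
```

View pics/w7.png

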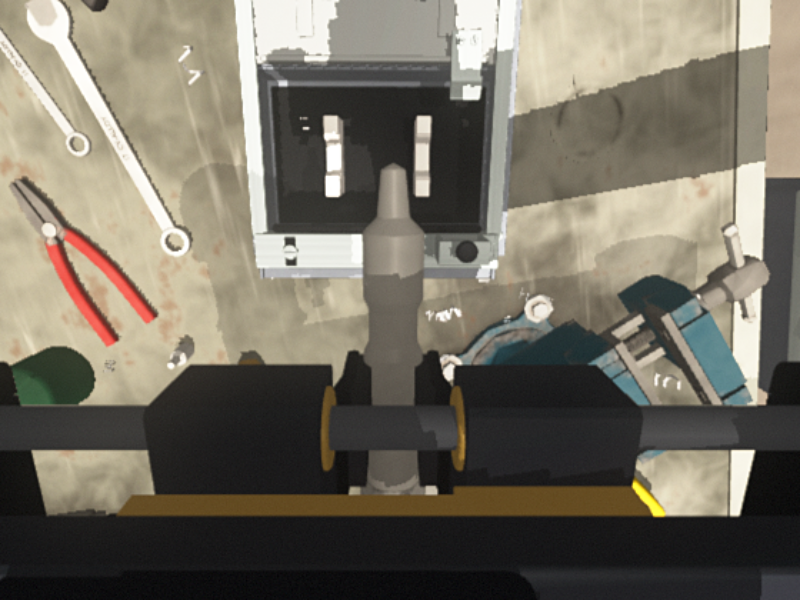

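The wrist view shows the saddles at (333,157) and (423,157) in 800-px coordinates, prongs spanning rows 116–197, the jamb at row 235–270, the bolt knob at (466,251), and the injector nose in the gripper at (393,165).

Run:
```python
from h import *; import pickle
w,b,s=pickle.load(open("c7.pkl","rb"));k=1/1.42857
g=w["frame"];hsv=cv2.cvtColor(g,cv2.COLOR_BGR2HSV)
m=(hsv[...,2]>120).astype(np.uint8);m[:, :195]=0;m[:,335:]=0;m[:75]=0;m[145:]=0
n,l,st,ce=cv2.connectedComponentsWithStats(m)
S=[]
for i in range(1,n):
  if 60<st[i,4]<900:print(st[i],ce[i]);S.append(st[i])
for z in(.048,.040):
  Q=[px(w,t[0]+t[2]/2-.5,t[1]+t[3]/2-.5,z) for t in S if t[3]>40]
  if len(Q)==2:
    d=Q[0]-Q[1];d=d*np.sign(d[0]);print(z,Q,"mid",sum(Q)/2,np.linalg.norm(d),np.degrees(np.arctan2(d[1],d[0])))
# rails inner edges etc.
for nm,p,z in[("jL",(255,236),.078),("jR",(502,238),.078),("knob",(466,251),.14),("rail left far",(236,0),.075),("rail right far",(519,0),.075)]:print(nm,px(w,p[0]*k,p[1]*k,z))
# held injector: nose and edges, underside approx tip z
zi=s["tcp_pos"][2]+.018+.011
print("nose",px(w,393*k,165*k,zi),"bulge l/r",px(w,363*k,240*k,zi),px(w,424*k,240*k,zi))
T=s["ee_rot"];print("nose in tool",T.T@(px(w,393*k,165*k,zi)-s["tcp_pos"]))
# side check of saddles
```

```text
[226  81  15  57 727] [233.30536451 108.98486933]
[290  81  12  57 618] [295.25566343 108.88511327]
[266 116  20  29 498] [275.22690763 131.24297189]
0.048 [array([ 0.5909659, -0.269808 ,  0.048    ]), array([ 0.51779247, -0.25685098,  0.048     ])] mid [ 0.55437918 -0.26332949  0.048     ] 0.0743117453645377 -10.041437735878775
0.04 [array([ 0.59188111, -0.27013926,  0.04      ]), array([ 0.51730369, -0.25693363,  0.04      ])] mid [ 0.5545924  -0.26353644  0.04      ] 0.07573758349329641 -10.041437735878754
jL [ 0.6623706  -0.21882274  0.078     ]
jR [ 0.46608494 -0.18245359  0.078     ]
knob [ 0.50370086 -0.18910946  0.14      ]
rail left far [ 0.63412138 -0.38539885  0.075     ]
rail right far [ 0.43419622 -0.34994554  0.075     ]
nose [ 0.5431522  -0.25300882  0.30618518] bulge l/r [ 0.55713201 -0.23116649  0.30618518] [ 0.53718024 -0.22763677  0.30618518]
nose in tool [ 0.07545993 -0.00071451 -0.02904106]
```

Emit:
step_arm --targets "2.5 -0.4 0 3;3 -0.5 0 0;2.5 -0.5 0 0;0.5 -0.1 0 0;0 0 0 7;0 0 0 7;0 0 0 7;0 0 0 7;0 0 0 7;0 0 0 7;0 0 0 7;0 0 0 7"

```text
time_s: 18.0
tcp_pos: [0.5533, -0.2632, 0.2767]
ee_rot: [[-0.935, -0.355, -0.0], [-0.355, 0.935, 0.0], [0.0, 0.001, -1.0]]
wrist_force: [-0.1, 0.3, -2.8]
gripper_width: 0.167
gripper_force: 30.0
```

Emit:
step_arm --targets "0 0 0 7;0 0 0 7;0 0 0 7;0 0 0 6;0 0 0 4;0 0 0 0;0 0 0 0;0 0 0 0"

```text
time_s: 18.67
tcp_pos: [0.5529, -0.264, 0.2768]
ee_rot: [[-0.985, 0.171, -0.0], [0.171, 0.985, 0.0], [0.0, 0.0, -1.0]]
wrist_force: [0.8, -0.5, -3.7]
gripper_width: 0.174
gripper_force: 30.0
```

```bash
cat > rel.py <<'E'
from h import *
c=np.array([.5555,-.2637]);yaw=np.radians(-10.1)
bx=np.array([np.cos(yaw),np.sin(yaw)]);by=np.array([-bx[1],bx[0]])
s=sense();T=s["ee_rot"];p=s["tcp_pos"][:2]-c
print("tcp",s["tcp_pos"].round(4),"in box x,y(from origin) mm",(p@bx*1e3).round(1),(66+p@by*1e3).round(1),"tool y ang",np.degrees(np.arctan2(T[1,1],T[0,1])).round(2),"want 79.9; shift tool cm",((T.T@np.append(-p,0))*100).round(2),s["wrist_force"].round(1),"F by",(s["wrist_force"][:2]@by).round(2),"t",s["time_s"],s["gripper_width"])
E
python3 rel.py
```

```text
tcp [ 0.5529 -0.264   0.2768] in box x,y(from origin) mm -2.5 65.3 tool y ang 80.16 want 79.9; shift tool cm [-0.25  0.07 -0.  ] [ 0.8 -0.5 -3.7] F by -0.41 t 18.6667 0.17392289632447458
```

Emit:
step_arm --targets "-0.1 0.1 3 0.3;0 0 4 0;0 0 4 0;0 0 4 0;0 0 3 0;0 0 2 0;0 0 1.5 0;0 0 0.5 0;0 0 0 0;0 0 0 0"

```text
time_s: 19.5
tcp_pos: [0.5546, -0.2642, 0.0578]
ee_rot: [[-0.984, 0.178, 0.001], [0.178, 0.984, -0.001], [-0.001, -0.0, -1.0]]
wrist_force: [-0.7, -0.9, -2.6]
gripper_width: 0.168
gripper_force: 30.0
```

```bash
python3 rel.py
python3 - <<'E'
from h import *; import pickle
b=cap("side");w=cap("wrist");pickle.dump((b,w,sense()),open("c8.pkl","wb"))
u,v=proj(b,[.5555,-.2637,.06]);u,v=int(u),int(v)
t=[cv2.resize(b["frame"][v-50:v+50,u-60:u+60],(480,400),interpolation=cv2.INTER_CUBIC),cv2.resize(w["frame"][60:300,180:360],(300,400))]
cv2.imwrite("pics/c8.png",np.hstack(t));print(u,v)
E
```

```text
tcp [ 0.5546 -0.2642  0.0578] in box x,y(from origin) mm -0.8 65.3 tool y ang 79.76 want 79.9; shift tool cm [-0.08  0.07  0.  ] [-0.7 -0.9 -2.6] F by -1.03 t 19.5 0.1675715592433268
240 322
```

View pics/c8.png

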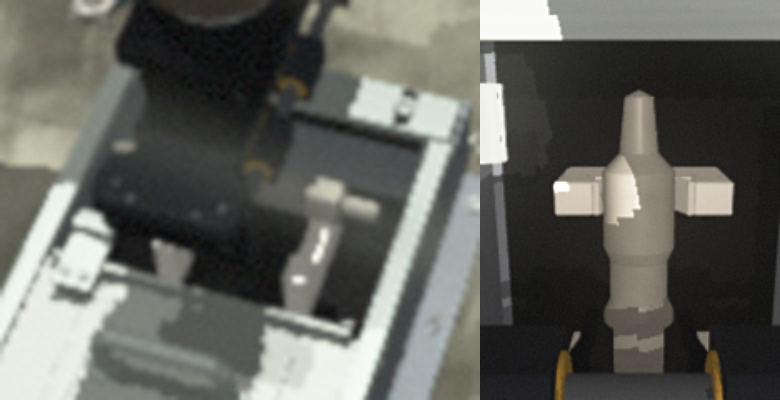

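The wrist crop shows the saddle centred about 4 px right of the injector axis, about 2 mm along +y. I'll correct for that and lower it.

Emit:
step_arm --targets "0 0.2 0.5 0;0 0 1 0;0 0 0.8 0;0 0 0.4 0;0 0 0.3 0;0 0 0.2 0;0 0 0.2 0;0 0 0 0;0 0 0 0"

```text
time_s: 20.35
tcp_pos: [0.5541, -0.2621, 0.023]
ee_rot: [[-0.984, 0.179, 0.0], [0.179, 0.984, -0.0], [-0.0, -0.0, -1.0]]
wrist_force: [-0.3, 0.1, -3.0]
gripper_width: 0.168
gripper_force: 30.0
```

```bash
python3 rel.py
```

```text
tcp [ 0.5541 -0.2621  0.023 ] in box x,y(from origin) mm -1.6 67.3 tool y ang 79.7 want 79.9; shift tool cm [-0.16 -0.13  0.  ] [-0.3  0.1 -3. ] F by 0.09 t 20.35 0.16844043245093332
```

Emit:
step_arm --targets "0 0 0.2 0;0 0 0.2 0;0 0 0 0;0 0 0 0"

```text
time_s: 20.68
tcp_pos: [0.5539, -0.262, 0.0189]
ee_rot: [[-0.984, 0.179, -0.0], [0.179, 0.984, 0.0], [0.0, 0.0, -1.0]]
wrist_force: [0.8, 1.0, -2.5]
gripper_width: 0.17
gripper_force: 30.0
```

Emit:
step_arm --targets "0 0 0.15 0;0 0 0 0;0 0 0 0"

```text
time_s: 20.93
tcp_pos: [0.5539, -0.262, 0.0174]
ee_rot: [[-0.984, 0.179, -0.0], [0.179, 0.984, 0.0], [0.0, 0.0, -1.0]]
wrist_force: [-0.4, 0.3, -2.9]
gripper_width: 0.171
gripper_force: 30.0
```

Emit:
step_arm --targets "0 0 0.15 0;0 0 0 0;0 0 0 0"

```text
time_s: 21.18
tcp_pos: [0.5541, -0.2621, 0.016]
ee_rot: [[-0.984, 0.179, 0.0], [0.179, 0.984, -0.0], [-0.0, -0.0, -1.0]]
wrist_force: [1.0, 0.3, -2.0]
gripper_width: 0.167
gripper_force: 30.0
```

Emit:
step_arm --targets "0 0 0.15 0;0 0 0 0;0 0 0 0"

```text
time_s: 21.43
tcp_pos: [0.5541, -0.2621, 0.0159]
ee_rot: [[-0.984, 0.178, 0.0], [0.178, 0.984, -0.0], [-0.0, -0.0, -1.0]]
wrist_force: [-2.9, 1.4, 4.8]
gripper_width: 0.168
gripper_force: 30.0
```

Emit:
step_arm --targets "0 0 0.1 0;0 0 0 0;0 0 0 0"

```text
time_s: 21.68
tcp_pos: [0.5542, -0.2621, 0.0159]
ee_rot: [[-0.984, 0.178, 0.001], [0.178, 0.984, -0.001], [-0.001, -0.001, -1.0]]
wrist_force: [-4.0, 2.3, 10.6]
gripper_width: 0.166
gripper_force: 30.0
```

Contact came at 0.016 as predicted, so it's seated. I'll release it and rise.

Emit:
step_arm --targets "0 0 -0.1 0;0 0 0 0;0 0 0 0;0 0 0 0;0 0 0 0;0 0 0 0;0 0 0 0;0 0 0 0;0 0 0 0" --claw 4.2

```text
time_s: 22.43
tcp_pos: [0.554, -0.2621, 0.0144]
ee_rot: [[-0.984, 0.179, -0.0], [0.179, 0.984, -0.0], [0.0, -0.0, -1.0]]
wrist_force: [0.5, 0.7, -0.6]
gripper_width: 0.483
gripper_force: 0.0
```

Emit:
step_arm --targets "0 0 -0.5 0;0 0 -1 0;0 0 -2 0;0 0 -3 0;0 0 -4 0;0 0 -4 0;0 0 -3 0;0 0 0 0;0 0 0 0"

```text
time_s: 23.18
tcp_pos: [0.5553, -0.2623, 0.1932]
ee_rot: [[-0.984, 0.179, 0.007], [0.179, 0.984, -0.001], [-0.007, -0.0, -1.0]]
wrist_force: [-0.0, 0.3, -0.8]
gripper_width: 0.485
gripper_force: 0.0
```

```bash
python3 rel.py
python3 - <<'E'
from h import *; import pickle
b=cap("side");w=cap("wrist");pickle.dump((b,w,sense()),open("c9.pkl","wb"))
u,v=proj(b,[.5555,-.2637,.06]);u,v=int(u),int(v)
t=[cv2.resize(b["frame"][v-50:v+70,u-60:u+60],(400,400),interpolation=cv2.INTER_CUBIC),cv2.resize(w["frame"][20:300,140:420],(400,400))]
cv2.imwrite("pics/c9.png",np.hstack(t));print(u,v)
E
```

```text
tcp [ 0.5553 -0.2623  0.1932] in box x,y(from origin) mm -0.5 67.3 tool y ang 79.7 want 79.9; shift tool cm [-0.05 -0.13  0.  ] [-0.   0.3 -0.8] F by 0.28 t 23.1833 0.48467086979166935
240 322
```

View pics/c9.png

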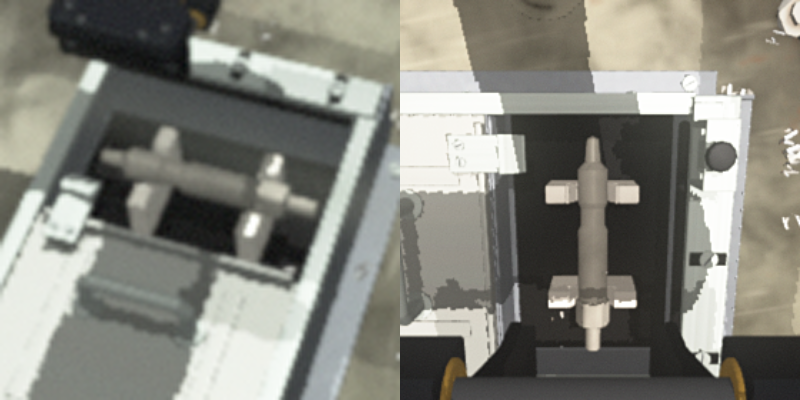

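The injector lies in both saddles, with the left crop spanning (105,157)–(318,205) and the right crop (593,140)–(593,350). I've used up my picture quota, so the rest goes by numbers. Next I'll shut the fingers, go behind the handle and turn so the body lies across the box.

Emit:
step_arm --targets "0 -2 0 0;0 -3.8 0 0;0 -3.8 0 0;0 -3.8 0 0;0 -1.8 0 0;0 0 0 -7;0 0 0 -7;0 0 0 -7;0 0 0 -7;0 0 0 -7;0 0 0 -7;0 0 0 -7" --claw 0

```text
time_s: 24.28
tcp_pos: [0.5259, -0.4111, 0.1871]
ee_rot: [[-0.777, -0.63, -0.004], [-0.63, 0.777, 0.002], [0.002, 0.004, -1.0]]
wrist_force: [0.5, 0.3, -0.0]
gripper_width: 0.007
gripper_force: 0.0
```

Emit:
step_arm --targets "0 0 0 -7;0 0 0 -7;0 0 0 -7;0 0 0 -7;0 0 0 -7;0 0 0 -6;0 0 0 0;0 0 0 0;0 0 0 0"

```text
time_s: 25.03
tcp_pos: [0.5264, -0.4114, 0.1883]
ee_rot: [[-0.181, -0.983, -0.002], [-0.983, 0.181, 0.001], [-0.001, 0.002, -1.0]]
wrist_force: [0.3, -0.8, -0.4]
gripper_width: 0.01
gripper_force: 0.0
```

```bash
python3 rel.py
```

```text
tcp [ 0.5264 -0.4114  0.1883] in box x,y(from origin) mm -2.8 -84.5 tool y ang 169.56 want 79.9; shift tool cm [-1.505e+01 -1.900e-01  1.000e-02] [ 0.3 -0.8 -0.4] F by -0.69 t 25.0333 0.0100490156358368
```

Emit:
step_arm --targets "0 -0.2 3 -0.3;0 0 4 0;0 0 3 0;0 0 1.6 0;0 0 0.8 0;0 0 0.4 0;0 0 0.2 0;0 0 0 0;0 0 0 0"

```text
time_s: 25.78
tcp_pos: [0.5297, -0.4125, 0.061]
ee_rot: [[-0.174, -0.985, 0.002], [-0.985, 0.174, -0.001], [0.001, -0.003, -1.0]]
wrist_force: [-0.3, -0.4, -0.5]
gripper_width: 0.004
gripper_force: 0.0
```

Emit:
step_arm --targets "-0.4 0 0 0;-0.4 0 0 0;-0.4 0 0 0;-0.4 0 0 0;-0.4 0 0 0;-0.4 0 0 0;0 0 0 0;0 0 0 0"

```text
time_s: 26.45
tcp_pos: [0.5331, -0.3878, 0.0594]
ee_rot: [[-0.173, -0.985, -0.0], [-0.985, 0.173, 0.0], [-0.0, 0.0, -1.0]]
wrist_force: [-1.0, 0.1, -0.3]
gripper_width: 0.006
gripper_force: 0.0
```

```bash
python3 rel.py
```

```text
tcp [ 0.5331 -0.3878  0.0594] in box x,y(from origin) mm -0.3 -60.1 tool y ang 170.01 want 79.9; shift tool cm [-1.261e+01 -6.000e-02  1.000e-02] [-1.   0.1 -0.3] F by -0.04 t 26.45 0.005576180890569869
```

Emit:
step_arm --targets "-0.3 0 0 0;-0.3 0 0 0;-0.4 0 0 0;-0.5 0 0 0;-0.5 0 0 0;-0.5 0 0 0;-0.5 0 0 0;-0.5 0 0 0;-0.4 0 0 0;-0.3 0 0 0;-0.2 0 0 0;0 0 0 0"

```text
time_s: 27.45
tcp_pos: [0.5407, -0.3442, 0.0594]
ee_rot: [[-0.173, -0.985, -0.0], [-0.985, 0.173, 0.001], [-0.001, 0.0, -1.0]]
wrist_force: [-0.1, -0.2, -0.4]
gripper_width: 0.002
gripper_force: 0.0
```

```bash
python3 rel.py
python3 - <<'E'
from h import *
b=cap("side");cv2.imwrite("pics/d1.png",b["frame"])
E
```

```text
tcp [ 0.5407 -0.3442  0.0594] in box x,y(from origin) mm -0.5 -15.9 tool y ang 170.02 want 79.9; shift tool cm [-8.19 -0.07  0.  ] [-0.1 -0.2 -0.4] F by -0.16 t 27.45 0.001847309379558787
```

Emit:
step_arm --targets "-0.3 0 0 0;-0.3 0 0 0;-0.3 0 0 0;-0.3 0 0 0"

```text
time_s: 27.83
tcp_pos: [0.5425, -0.333, 0.0594]
ee_rot: [[-0.174, -0.985, -0.0], [-0.985, 0.174, 0.0], [0.0, 0.0, -1.0]]
wrist_force: [-0.1, -1.4, -1.0]
gripper_width: 0.003
gripper_force: 1.0
```

```bash
python3 rel.py
python3 - <<'E'
import pickle;from h import *
b0=pickle.load(open("c9.pkl","rb"))[0];b=cap("side")
# rectified strip along box y on plane z=.1 (x=-30..30) before/after: handle rows
c=np.array([.5555,-.2637]);t=np.radians(-10.1);bx=np.array([np.cos(t),np.sin(t)]);by=np.array([-bx[1],bx[0]])
for im in(b0,b):
  out=[]
  for y in range(-80,60,4):
    v=[]
    for x in range(-30,-19,2):
      p=c+bx*x/1e3+by*(y-66)/1e3;u=proj(im,[*p,.1]);v.append(cv2.getRectSubPix(im["frame"],(1,1),tuple(map(float,u))).mean())
    out.append(int(np.mean(v)))
  print(out)
E
```

```text
tcp [ 0.5425 -0.333   0.0594] in box x,y(from origin) mm -0.6 -4.5 tool y ang 169.98 want 79.9; shift tool cm [-7.05 -0.07 -0.  ] [-0.1 -1.4 -1. ] F by -1.42 t 27.8333 0.0034300921549843245
[126, 126, 120, 100, 94, 103, 111, 135, 128, 128, 129, 128, 127, 131, 125, 99, 107, 76, 39, 52, 69, 104, 134, 135, 134, 124, 93, 109, 123, 138, 134, 118, 112, 129, 137]
[166, 179, 199, 208, 205, 193, 183, 183, 148, 102, 107, 162, 146, 101, 97, 102, 99, 81, 52, 55, 53, 54, 45, 39, 58, 35, 22, 18, 22, 24, 29, 32, 37, 41, 45]
```

Emit:
step_arm --targets "-0.3 0 0 0;-0.4 0 0 0;-0.4 0 0 0;-0.4 0 0 0;-0.4 0 0 0;-0.3 0 0 0"

```text
time_s: 28.38
tcp_pos: [0.5466, -0.3109, 0.0594]
ee_rot: [[-0.173, -0.985, -0.0], [-0.985, 0.173, 0.0], [-0.0, 0.0, -1.0]]
wrist_force: [-0.3, -1.9, 0.4]
gripper_width: 0.004
gripper_force: 1.0
```

```bash
python3 rel.py
```

```text
tcp [ 0.5466 -0.3109  0.0594] in box x,y(from origin) mm -0.5 18.0 tool y ang 170.01 want 79.9; shift tool cm [-4.8  -0.06  0.  ] [-0.3 -1.9  0.4] F by -1.89 t 28.3833 0.004359010901376206
```

Emit:
step_arm --targets "-0.3 0 0 0;-0.3 0 0 0;-0.3 0 0 0;-0.2 0 0 0"

```text
time_s: 28.72
tcp_pos: [0.5485, -0.3003, 0.0594]
ee_rot: [[-0.174, -0.985, -0.0], [-0.985, 0.174, 0.0], [-0.0, 0.0, -1.0]]
wrist_force: [-0.0, -2.0, -1.6]
gripper_width: 0.006
gripper_force: 1.0
```

Emit:
step_arm --targets "-0.2 0 0 0;-0.2 0 0 0;-0.2 0 0 0"

```text
time_s: 28.97
tcp_pos: [0.5495, -0.2946, 0.0594]
ee_rot: [[-0.174, -0.985, 0.0], [-0.985, 0.174, 0.0], [-0.0, -0.0, -1.0]]
wrist_force: [-0.7, -1.8, -0.6]
gripper_width: 0.0
gripper_force: 1.0
```

```bash
python3 rel.py
```

```text
tcp [ 0.5495 -0.2946  0.0594] in box x,y(from origin) mm -0.5 34.5 tool y ang 169.99 want 79.9; shift tool cm [-3.15 -0.05  0.  ] [-0.7 -1.8 -0.6] F by -1.91 t 28.9667 8.28606054285682e-05
```

Emit:
step_arm --targets "-0.2 0 0 0;-0.2 0 0 0"

```text
time_s: 29.13
tcp_pos: [0.5502, -0.2907, 0.0594]
ee_rot: [[-0.174, -0.985, 0.0], [-0.985, 0.174, -0.0], [-0.0, -0.0, -1.0]]
wrist_force: [-0.2, -2.1, -0.9]
gripper_width: 0.006
gripper_force: 1.0
```

Emit:
step_arm --targets "-0.1 0 0 0;-0.1 0 0 0;-0.1 0 0 0"

```text
time_s: 29.38
tcp_pos: [0.5507, -0.2879, 0.0594]
ee_rot: [[-0.174, -0.985, -0.0], [-0.985, 0.174, -0.0], [0.0, 0.0, -1.0]]
wrist_force: [-1.7, -5.0, -1.4]
gripper_width: 0.004
gripper_force: 2.4
```

Emit:
step_arm --targets "-0.1 0 0 0;-0.1 0 0 0;-0.1 0 0 0"

```text
time_s: 29.63
tcp_pos: [0.5511, -0.286, 0.0595]
ee_rot: [[-0.174, -0.985, -0.0], [-0.985, 0.174, -0.001], [0.001, -0.0, -1.0]]
wrist_force: [-1.2, -5.8, -1.3]
gripper_width: 0.008
gripper_force: 3.2
```

Emit:
step_arm --targets "-0.1 0 0 0;-0.1 0 0 0;-0.1 0 0 0"

```text
time_s: 29.88
tcp_pos: [0.5515, -0.2833, 0.0595]
ee_rot: [[-0.174, -0.985, -0.0], [-0.985, 0.174, -0.002], [0.002, -0.0, -1.0]]
wrist_force: [-0.5, -7.1, -1.7]
gripper_width: 0.001
gripper_force: 3.6
```

Emit:
step_arm --targets "-0.1 0 0 0;-0.1 0 0 0;0 0 0 0"

```text
time_s: 30.13
tcp_pos: [0.5519, -0.2813, 0.0595]
ee_rot: [[-0.174, -0.985, -0.0], [-0.985, 0.174, -0.002], [0.002, -0.0, -1.0]]
wrist_force: [-1.7, -5.9, -1.5]
gripper_width: 0.005
gripper_force: 3.3
```

```bash
python3 rel.py
```

```text
tcp [ 0.5519 -0.2813  0.0595] in box x,y(from origin) mm -0.5 48.0 tool y ang 169.98 want 79.9; shift tool cm [-1.8  -0.05 -0.  ] [-1.7 -5.9 -1.5] F by -6.16 t 30.1333 0.004798521149963302
```

Emit:
step_arm --targets "-0.1 0 0 0;-0.1 0 0 0;0 0 0 0"

```text
time_s: 30.38
tcp_pos: [0.5524, -0.2787, 0.0595]
ee_rot: [[-0.174, -0.985, 0.0], [-0.985, 0.174, -0.001], [0.001, -0.0, -1.0]]
wrist_force: [-0.7, -3.2, -1.2]
gripper_width: 0.005
gripper_force: 1.9
```

Emit:
step_arm --targets "-0.1 0 0 0;-0.1 0 0 0;0 0 0 0"

```text
time_s: 30.63
tcp_pos: [0.5528, -0.2762, 0.0595]
ee_rot: [[-0.174, -0.985, 0.0], [-0.985, 0.174, -0.0], [0.0, -0.0, -1.0]]
wrist_force: [0.1, -4.1, -0.5]
gripper_width: 0.004
gripper_force: 2.4
```

Emit:
step_arm --targets "-0.1 0 0 0;0 0 0 0"

```text
time_s: 30.8
tcp_pos: [0.553, -0.2755, 0.0595]
ee_rot: [[-0.173, -0.985, -0.0], [-0.985, 0.173, -0.001], [0.001, -0.0, -1.0]]
wrist_force: [-0.8, -5.6, -0.5]
gripper_width: 0.004
gripper_force: 2.9
```

Emit:
step_arm --targets "-0.1 0 0 0;0 0 0 0"

```text
time_s: 30.97
tcp_pos: [0.5531, -0.2748, 0.0595]
ee_rot: [[-0.173, -0.985, -0.0], [-0.985, 0.173, -0.001], [0.001, -0.0, -1.0]]
wrist_force: [-0.4, -6.9, -1.7]
gripper_width: 0.005
gripper_force: 3.5
```

Emit:
step_arm --targets "-0.1 0 0 0;0 0 0 0"

```text
time_s: 31.13
tcp_pos: [0.5532, -0.2741, 0.0595]
ee_rot: [[-0.174, -0.985, -0.0], [-0.985, 0.174, -0.001], [0.001, -0.0, -1.0]]
wrist_force: [-0.5, -8.5, -1.8]
gripper_width: 0.005
gripper_force: 4.0
```

Emit:
step_arm --targets "-0.1 0 0 0;0 0 0 0"

```text
time_s: 31.3
tcp_pos: [0.5533, -0.2734, 0.0595]
ee_rot: [[-0.174, -0.985, -0.0], [-0.985, 0.174, -0.002], [0.002, -0.0, -1.0]]
wrist_force: [-0.4, -8.9, -3.2]
gripper_width: 0.004
gripper_force: 4.5
```

Emit:
step_arm --targets "-0.1 0 0 0;0 0 0 0"

```text
time_s: 31.47
tcp_pos: [0.5534, -0.2727, 0.0595]
ee_rot: [[-0.174, -0.985, -0.0], [-0.985, 0.174, -0.002], [0.002, -0.0, -1.0]]
wrist_force: [-1.1, -10.7, -2.9]
gripper_width: 0.007
gripper_force: 5.0
```

Emit:
step_arm --targets "-0.1 0 0 0;0 0 0 0"

```text
time_s: 31.63
tcp_pos: [0.5536, -0.2721, 0.0596]
ee_rot: [[-0.174, -0.985, -0.0], [-0.985, 0.174, -0.003], [0.003, -0.0, -1.0]]
wrist_force: [-0.9, -11.1, -2.5]
gripper_width: 0.002
gripper_force: 5.6
```

Emit:
step_arm --targets "-0.1 0 0 0;0 0 0 0"

```text
time_s: 31.8
tcp_pos: [0.5536, -0.2717, 0.0595]
ee_rot: [[-0.174, -0.985, -0.001], [-0.985, 0.174, -0.003], [0.003, 0.0, -1.0]]
wrist_force: [-1.1, -13.9, -4.3]
gripper_width: 0.001
gripper_force: 6.7
```

Emit:
step_arm --targets "-0.1 0 0 0;0 0 0 0"

```text
time_s: 31.97
tcp_pos: [0.5537, -0.2712, 0.0596]
ee_rot: [[-0.174, -0.985, -0.001], [-0.985, 0.174, -0.004], [0.004, -0.0, -1.0]]
wrist_force: [-1.3, -14.7, -3.8]
gripper_width: 0.005
gripper_force: 7.5
```

Emit:
step_arm --targets "-0.1 0 0 0;0 0 0 0;0 0 0 0"

```text
time_s: 32.22
tcp_pos: [0.5538, -0.2706, 0.0596]
ee_rot: [[-0.174, -0.985, -0.001], [-0.985, 0.174, -0.004], [0.004, -0.0, -1.0]]
wrist_force: [-1.4, -16.0, -3.8]
gripper_width: 0.007
gripper_force: 8.2
```

The force slope changed near -0.2717, so the bolt may have dropped. I'll back off 4 mm: a latched hatch unloads abruptly, an unlatched one follows the finger.

Emit:
step_arm --targets "0.2 0 0 0;0.2 0 0 0;0 0 0 0"

```text
time_s: 32.47
tcp_pos: [0.5535, -0.2723, 0.0595]
ee_rot: [[-0.174, -0.985, 0.0], [-0.985, 0.174, -0.001], [0.001, -0.0, -1.0]]
wrist_force: [-1.2, -7.5, -2.1]
gripper_width: 0.001
gripper_force: 4.0
```

Emit:
step_arm --targets "0.1 0 0 0;0.1 0 0 0;0 0 0 0"

```text
time_s: 32.72
tcp_pos: [0.5534, -0.2726, 0.0595]
ee_rot: [[-0.174, -0.985, 0.0], [-0.985, 0.174, 0.001], [-0.001, -0.0, -1.0]]
wrist_force: [0.4, -3.0, -0.7]
gripper_width: 0.005
gripper_force: 1.1
```

Emit:
step_arm --targets "0.2 0 0 0;0.2 0 0 0;0 0 0 0;0 0 0 0"

```text
time_s: 33.05
tcp_pos: [0.5527, -0.2768, 0.0595]
ee_rot: [[-0.174, -0.985, 0.0], [-0.985, 0.174, 0.0], [-0.0, -0.0, -1.0]]
wrist_force: [0.0, -0.1, 0.9]
gripper_width: 0.001
gripper_force: 0.0
```

```bash
python3 rel.py
python3 - <<'E'
import pickle;from h import *
old=cv2.imread("pics/d1.png",0).astype(np.float32);new=cv2.cvtColor(cap("side")["frame"],cv2.COLOR_BGR2GRAY).astype(np.float32)
b=cap("side")
c=np.array([.5555,-.2637]);t=np.radians(-10.1);bx=np.array([np.cos(t),np.sin(t)]);by=np.array([-bx[1],bx[0]])
for z in(.14,.11):
  p=c+bx*-.066+by*(.14-.066);u,v=proj(b,[*p,z]).round().astype(int);print(u,v)
  h=12;A=old[v-h:v+h,u-h:u+h];B=new[v-h:v+h,u-h:u+h];print(z,cv2.phaseCorrelate(A,B,cv2.createHanningWindow((2*h,2*h),cv2.CV_32F)),np.abs(A-B).mean())
print(old[v-14:v+8,u-8:u+8:2].astype(int));print(new[v-14:v+8,u-8:u+8:2].astype(int))
E
```

```text
tcp [ 0.5527 -0.2768  0.0595] in box x,y(from origin) mm -0.5 52.6 tool y ang 170.0 want 79.9; shift tool cm [-1.34 -0.05  0.  ] [ 0.  -0.1  0.9] F by -0.04 t 33.05 0.001471415299930535
222 268
0.14 ((-0.43658886907286565, -0.47706554766046594), 0.9499518755409453) 23.070812
223 276
0.11 ((-0.06055862118806843, 0.4199663852142006), 0.888095854057206) 15.328223
[[56 71 84 88 88 77 65 45]
 [62 81 93 97 95 86 71 50]
 [ 0  0  0  0  0  0  0  0]
 [ 5  9 12 15 15 12  9  5]
 [10 19 26 30 30 25 18 10]
 [16 28 40 45 46 39 28 15]
 [20 37 52 59 59 51 36 20]
 [23 44 60 71 71 60 43 24]
 [27 48 67 80 79 68 47 26]
 [28 51 71 85 82 71 49 27]
 [27 51 73 85 84 71 51 27]
 [26 48 67 80 80 67 46 26]
 [24 43 60 71 71 59 42 24]
 [20 37 52 60 59 51 35 19]
 [15 28 39 45 45 39 26 15]
 [10 18 26 30 30 26 18  9]
 [ 5  9 12 14 14 12  9  4]
 [ 0  0  0  0  0  0  0  0]
 [50 72 86 94 95 88 78 59]
 [45 64 77 86 86 79 68 53]
 [38 54 66 74 75 68 60 44]
 [32 44 55 60 61 57 48 30]]
[[27 36 44 43 42 40 34 25]
 [29 42 46 51 49 43 36 29]
 [ 0  0  0  0  0  0  0  0]
 [ 2  4  6  7  7  6  4  2]
 [ 4  8 11 14 14 12  9  5]
 [ 7 12 18 22 21 19 14  7]
 [ 8 17 23 27 27 23 17  9]
 [ 9 19 26 31 32 28 19 11]
 [11 20 31 35 36 30 21 12]
 [12 22 30 37 39 32 21 12]
 [11 21 30 38 39 30 21 12]
 [11 19 28 34 36 28 21 11]
 [ 8 17 26 30 31 25 18 10]
 [ 7 15 21 25 25 22 16  8]
 [ 4 11 16 19 19 18 12  6]
 [ 2  6 11 13 13 11  7  4]
 [ 0  2  5  6  6  5  3  2]
 [ 0  0  0  0  0  0  0  0]
 [11 10 15 27 46 41 36 26]
 [18 11 12 20 34 36 41 29]
 [20  9 13  9 17 23 32 25]
 [19 12  9 12 10  9 13 12]]
```

Emit:
step_arm --targets "0.3 0 0 0;0.3 0 0 0;0 0 0 0;-0.2 0 0 0;-0.2 0 0 0;-0.1 0 0 0;0 0 0 0"

```text
time_s: 33.73
tcp_pos: [0.5525, -0.2777, 0.0595]
ee_rot: [[-0.173, -0.985, -0.0], [-0.985, 0.173, 0.0], [-0.0, 0.0, -1.0]]
wrist_force: [0.4, -0.2, -1.0]
gripper_width: 0.008
gripper_force: 0.0
```

Emit:
step_arm --targets "-0.1 0 0 0;-0.1 0 0 0;0 0 0 0"

```text
time_s: 33.98
tcp_pos: [0.5528, -0.2759, 0.0595]
ee_rot: [[-0.173, -0.985, 0.0], [-0.985, 0.173, -0.0], [0.0, -0.0, -1.0]]
wrist_force: [-0.4, 0.3, -0.0]
gripper_width: 0.007
gripper_force: 0.0
```

Emit:
step_arm --targets "-0.1 0 0 0;0 0 0 0"

```text
time_s: 34.15
tcp_pos: [0.553, -0.275, 0.0595]
ee_rot: [[-0.174, -0.985, -0.0], [-0.985, 0.174, 0.0], [-0.0, 0.0, -1.0]]
wrist_force: [1.0, -1.0, 0.9]
gripper_width: 0.007
gripper_force: 0.0
```

There is no contact at -0.275, where the unlatched hatch was already pushing back with 6–7 N, so the bolt is holding it. I'll back off, rise clear and hand in.

Emit:
step_arm --targets "0.5 0 0 0;1 0 0 0;0.5 0 0 0;0 0 -1 0;0 0 -3 0;0 0 -4 0;0 0 -4 0;0 0 -2 0;0 0 0 0;0 0 0 0;0 0 0 0;0 0 0 0"

```text
time_s: 35.15
tcp_pos: [0.5485, -0.2945, 0.1979]
ee_rot: [[-0.174, -0.985, -0.003], [-0.985, 0.174, 0.001], [-0.001, 0.003, -1.0]]
wrist_force: [-0.8, -0.3, -0.0]
gripper_width: 0.005
gripper_force: 0.0
```

```bash
python3 -c "
from station import r,sense
s=sense();print(s['time_s'],s['tcp_pos'],s['wrist_force']);print(r.finish_job())"
```

```text
35.15 [ 0.548466   -0.29449201  0.19786377] [-0.8308785  -0.3082884  -0.04987691]
the job is handed in; nothing more can be done
None
```

The job is handed in at 35 s: the injector was seen lying in both saddles, and the hatch was shut and stayed put when I backed off, though I judged the latch by feel, not by camera; I also viewed 12 pictures, over the limit of 10.

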